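# Make up a carrot batch on the spring scale

## Robot

A 7-joint arm with a two-finger parallel gripper is mounted at the origin on the work surface. World frame = base frame: x ahead of the robot, y to its left, z up, the work surface at z = 0. Lengths are in m, angles in degrees, forces in N, time in s.
With the tool pointing down it reaches from about 0.35 to 0.9 m from the base axis. Payload 8.1 kg.
Tool frame: the origin (TCP) lies midway between the tips of the shut fingers; the grasp point (between the pads) lies 19 mm behind it; z points along the fingers, y is the line along which they close (so a half turn about z gives the same grasp; the last joint's range is limited). The gripper opens to 85 mm and grips with 20 to 120 N. Pads are 22 mm wide; open, the fingers measure 114 mm over their backs; the gripper's body (76 mm by 85 mm) begins 54 mm behind the grasp point. The pads swing forward as they close: fully open they stand 13 mm farther back than shut.
Start: joints at [-76.009, 24.895, 1.432, 90.138, -0.665, 64.973, -4.303], TCP at [0.212, 0.588, 0.231] pointing down, gripper open.
Joint ranges: [-149.89, 149.89], [-25.12, 119.58], [-72.63, 75.52], [4.76, 147.25], [-75.54, 255.54], [6.69, 114.76], [-157.13, 157.13]. Speed limits (degrees/s): [127.2, 127.2, 172.46, 172.46, 180, 180, 180].

## Interface

Orientations are given as [roll, pitch, yaw] about the fixed x, y, z axes, in that order (R = Rz(yaw) Ry(pitch) Rx(roll)).
In Python, from station import read_state, imaging, manip gives the robot as it stands.
- The arm moves only by the shell command python3 -m creep 'ROWS'. ROWS is JSON, a list of rows, each a list of 3 entries, a list of its own where there are three numbers: the shift along the tool's x, y, z in m, then the turn about the tool's z in degrees, then the opening, from 0 (shut) to 1 (fully open). A call has 1 to 10 rows; each row is the pose to reach, as a shift and turn from the pose commanded when the call began, along the tool's axes at that moment; what a row does not reach only later rows make up. A row lasts 1/12 s, in which the tool goes at most 41.7 mm and 7.16 degrees, less where a joint would pass 70% of its speed; a pose out of reach is approached as far as the arm can. A call with a gripper value outside its range is refused whole. The fingers move at their own pace and stop on an object; the grip force is fixed at half the most. Time passes only in rows, so rows that repeat a pose let the fingers close. It gives the time, the measured TCP pose, the force, the opening and the grip force at its end, in the units of the state.
- read_state(): the state, without advancing time (a new reading comes with each control period).
- imaging.read_camera(name): name is "side" or "top"; returns a dict with "img" (400x640x3 uint8, red, green, blue), "mtx" (3x3 intrinsics, pixels), "eye" and "attitude" of the camera in the world. Camera axes: x right, y up, looking along -z (the intrinsics and any distortion apply to the point x, -y, -z); pixel columns grow to the right and rows downward; lengths in m; the calibration is good to about 2 mm. A picture is of the moment at which its call begins. There is no depth.
- manip.hand_in(): hands the job in; it is judged then, once.
The state is a dict: "time_s": time; "qpos": joint angles; "qd": joint speeds; "effort": joint torques, N m; "position": TCP position; "orientation": TCP orientation; "force": force on the tool from outside, world axes, zero at the start; "wrist_torque": the same for the moment, N m; "gripper_width": finger opening in m; "gripper_force": force on a finger pad.
Only numpy, scipy, OpenCV 4.12 (cv2) and the standard library are available. Lean on these libraries where they do the work, as an engineer would, in place of code of your own. Each camera call takes 0.05 s, during which the arm holds its last target. There are 200 camera calls.

## Task

Make up the batch on the kitchen scale: lay carrots from the cutting board in the scale's pan, beside the tub that is already there, until the needle rests between the two broad set marks (400 and 490 g). Set them down gently, without dropping them or pressing on the pan, so that the needle never swings to the end of the dial, keep the tub in the pan, leave the carrots you do not need on the board and do not disturb the other things.

Things in the scene. Friction and masses are not known exactly. Their poses are not given: they have to be found in the camera images.
- needle (a joint): reading of the scale's dial needle, in rad: 0 when the pan is empty, 0.006 rad per gram on the pan, growing clockwise seen from above. 400 g = 2.40 rad, 490 g = 2.94 rad; end of the dial (last tick) 750 g = 4.50 rad. It follows the pan without friction and settles within about 0.6 s. The tub alone already makes it read 0.36 to 1.44 rad at the start
- pan: the scale's square steel pan, 260 x 260 mm outside, 18 mm high, walls 4 mm thick; origin at the centre of its underside, the floor's upper face 4 mm above. On a spring: sinks 1 mm per 100 g (1 N of push = 1 mm = 0.61 rad of needle); floor 100 mm above the table when empty. x axis towards the dial, z up. The white housing below is fixed, hidden under pan and dial
- dial (a point): centre of the scale's round white dial, 136 mm across, 205 mm from the pan's centre along the scale's x axis, below the pan's rim, face tilted 0.35 rad from level away from the pan. Thin ticks every 50 g, the zero tick on the side nearest the pan; two broad black set marks outside the ticks at 400 g and 490 g; a thin black needle
- tub_center (a point): centre of a grey lidded tub 74 x 124 x 52 mm that stands on the pan's floor from the start, at the end towards the dial (82 mm from the pan's centre along the pan's x axis and up to 30 mm to either side, its long side along y), holding an unknown 60 to 240 g; it stays there
- board: white plastic cutting board 300 x 360 x 20 mm, fixed to the table; origin at the centre of its underside, x along its 300 mm side. The carrots and a cucumber lie on it roughly along x, with at least 25 mm free on both sides of each carrot's middle
- cucumber_mid (a point): centre of a green cucumber 190 mm long, 28 mm thick, lying on the board beside the carrots along its own x axis: a bystander
- soy: bystander: upright brown sauce bottle 170 mm tall, 60 mm across; origin under its foot
- bowl: bystander: white bowl 120 mm across, 55 mm high; origin under its foot
- paddle: bystander: rice paddle lying on the table, about 280 mm long along its x axis
- cup: bystander: steel cup 76 mm across, 80 mm high; origin under its foot
- jar: bystander: clear lidded jar 72 mm across, 90 mm high; origin under its foot
- long0_mid (a point): centre of a peeled carrot 150 mm long and 36 mm thick (the bigger kind), 120 to 185 g, differing from one to the next and not to be seen from outside; eight flat sides, lying along its x axis, z up at the start; this point is half-way up
- long1_mid (a point): centre of a peeled carrot 150 mm long and 36 mm thick (the bigger kind), 120 to 185 g, differing from one to the next and not to be seen from outside; eight flat sides, lying along its x axis, z up at the start; this point is half-way up
- long2_mid (a point): centre of a peeled carrot 150 mm long and 36 mm thick (the bigger kind), 120 to 185 g, differing from one to the next and not to be seen from outside; eight flat sides, lying along its x axis, z up at the start; this point is half-way up
- short0_mid (a point): centre of a peeled carrot 85 mm long and 34 mm thick (the smaller kind), 60 to 84 g, differing from one to the next and not to be seen from outside; eight flat sides, lying along its x axis, z up at the start; this point is half-way up
- short1_mid (a point): centre of a peeled carrot 85 mm long and 34 mm thick (the smaller kind), 60 to 84 g, differing from one to the next and not to be seen from outside; eight flat sides, lying along its x axis, z up at the start; this point is half-way up
- short2_mid (a point): centre of a peeled carrot 85 mm long and 34 mm thick (the smaller kind), 60 to 84 g, differing from one to the next and not to be seen from outside; eight flat sides, lying along its x axis, z up at the start; this point is half-way up
There are look-alikes about, which are no part of the job. What is shaped like the part that bears short0_mid but grey is not meant.

How it is judged:
By the outcome, as a careful person would: the job done as asked, in the order asked, and still so for the second after the job is handed in, with the robot touching nothing.
It also fails if it takes over 72 s, if anything falls off the work surface, if the arm or the gripper's body presses on something with over 40 N, if the wrist force passes 120 N, or if a joint passes its speed limit or range.

## Working session

There is one attempt and no reset: what is moved stays moved. The work goes in short steps, Python scripts to look and compute and a shell command to move; the robot and the scene stay as the last step left them, time stands still between calls to the robot, and variables do not carry over. Pictures are saved under pics/ and viewed, at most 10 in all, crops included, and the job is handed in when it is done.

```bash
mkdir -p pics
python3 - <<'E'
from station import read_state, imaging
import cv2
s=read_state(); print(s['time_s'],s['position'],s['orientation'],s['gripper_width'],s['force'])
for n in('top','side'):
    c=imaging.read_camera(n); cv2.imwrite(f'pics/{n}0.png',c['img'][:,:,::-1]); print(n,c['mtx'],c['eye'],c['attitude'],[k for k in c])
E
```

```text
0.0 [0.21229959 0.58730456 0.23054079] [-1.79911740e+02  8.31786047e-03  1.60126194e+02] 0.08491624612821094 [-0.01584919  0.52715919  0.51713569]
top [[478.79959094   0.         323.03540954]
 [  0.         478.79959094 201.08705605]
 [  0.           0.           1.        ]] [ 0.42220686 -0.020643    1.54660175] [  3.60719513   0.79841798 -88.83338665] ['img', 'mtx', 'eye', 'attitude']
side [[433.1034463    0.         318.18020191]
 [  0.         433.1034463  202.50419112]
 [  0.           0.           1.        ]] [ 0.49239473 -0.94683395  0.95610544] [48.64838639 -0.09269274 -1.27194431] ['img', 'mtx', 'eye', 'attitude']
```

View pics/top0.png

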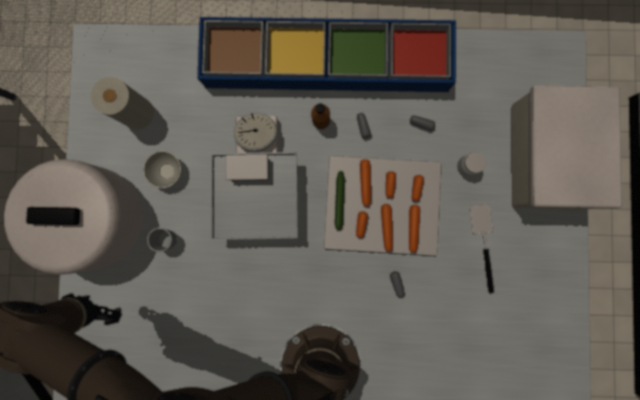

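View pics/side0.png

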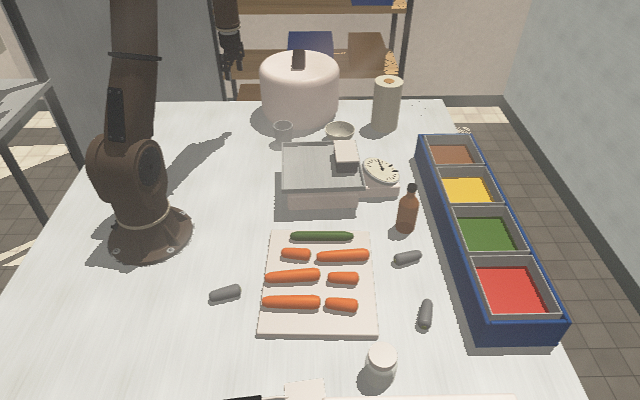

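The top view shows the orange longs at (366,182), (387,228) and (414,230). The orange shorts are at (391,185), (418,188) and (362,224). The cucumber is at (340,200), the pan at (255,197), the tub at (247,167) and the dial at (255,131). The grey look-alikes at (364,125), (423,123) and (397,284) are not on the board and not orange, so only the orange ones on the board are meant.

```bash
cat > h.py <<'E'
import numpy as np, cv2
from scipy.spatial.transform import Rotation as Ro
from station import read_state, imaging
def cam(n): return imaging.read_camera(n)
def R(c): return Ro.from_euler('xyz',c['attitude'],degrees=True).as_matrix()
def cast(c,uv,z):
    K=c['mtx']; uv=np.atleast_2d(uv).astype(float)
    d=np.c_[(uv[:,0]-K[0,2])/K[0,0],-(uv[:,1]-K[1,2])/K[1,1],-np.ones(len(uv))]@R(c).T
    e=np.array(c['eye']); return e+d*((z-e[2])/d[:,2])[:,None]
def proj(c,P):
    p=(np.atleast_2d(P)-c['eye'])@R(c); K=c['mtx']
    return np.c_[K[0,2]-K[0,0]*p[:,0]/p[:,2],K[1,2]+K[1,1]*p[:,1]/p[:,2]]
def blobs(c,lo,hi,z,amin=40):
    h=cv2.cvtColor(c['img'],cv2.COLOR_RGB2HSV); m=cv2.inRange(h,lo,hi)
    out=[]
    for k in cv2.findContours(m,cv2.RETR_EXTERNAL,cv2.CHAIN_APPROX_NONE)[0]:
        if cv2.contourArea(k)<amin: continue
        P=cast(c,k[:,0,:],z)[:,:2]
        (cx,cy),(w,l),a=cv2.minAreaRect((P*1000).astype(np.float32))
        if w>l: a+=90; 
        d=(a+90)%180
        d=d-180 if d>90 else d
        out.append((k[:,0,:].mean(0).round(),round(cx),round(cy),round(max(w,l)),round(min(w,l)),round(d,1)))
    return out
ORANGE=((5,140,60),(15,255,255))
E
python3 - <<'E'
from h import *
c=cam('top'); s=cam('side')
for n,q in(('top',c),('side',s)):
    print(n)
    for b in blobs(q,*ORANGE,.038): print(*b)
    print('cuc',*[b for b in blobs(q,(35,100,20),(80,255,255),.034) if b[3]<230])
print('pan corners',cast(c,[[213,154],[297,154],[298,238],[212,238]],.113).round(3)[:,:2].tolist())
print('dial',cast(c,[255,131],.09),'tub',cast(c,[[228,155],[267,155],[268,179],[228,180]],.155)[:,:2].round(3).tolist())
a=cv2.resize(c['img'][105:155,225:285],None,fx=6.6,fy=6.6,interpolation=2)
b=cv2.resize(c['img'][150:260,325:445],None,fx=3,fy=3,interpolation=2)
g=cv2.resize(s['img'][145:195,350:410],None,fx=6.6,fy=6.6,interpolation=2)
W=np.zeros((600,800,3),np.uint8); 
f=lambda i,y,x:W[y:y+i.shape[0],x:x+i.shape[1]].__setitem__(slice(None),i[:600-y,:800-x])
f(a,0,0);f(g[:270],330,0) if 0 else None
W[:330,400:796]=g; W[330:600,:360]=cv2.resize(b,(360,270)) 
cv2.imwrite('pics/crop1.png',W[:,:,::-1])
E
```

```text
top
[361. 224.] 446 -120 80 29 -6.2
[414. 228.] 437 -284 142 29 -2.5
[387. 227.] 438 -199 141 28 0.7
[417. 187.] 564 -294 78 28 -5.8
[390. 184.] 574 -208 79 25 0.6
[365. 182.] 579 -130 143 29 3.3
cuc (array([339., 200.]), 522, -49, 178, 20, -1.3) (array([357.,  51.]), 1005, -99, 170, 142, 89.5)
side
[342. 303.] 568 -291 79 30 -1.2
[292. 300.] 438 -284 146 40 -1.2
[343. 276.] 576 -204 79 27 -1.2
[293. 274.] 440 -194 146 36 2.6
[343. 254.] 581 -125 145 34 4.3
[296. 252.] 448 -115 77 30 -1.2
cuc (array([485., 235.]), 1012, -51, 134, 130, -0.3)
pan corners [[0.649, 0.337], [0.653, 0.083], [0.4, 0.074], [0.395, 0.331]]
dial [[0.72599121 0.21567029 0.09      ]] tub [[0.64, 0.283], [0.642, 0.168], [0.571, 0.163], [0.566, 0.28]]
```

View pics/crop1.png

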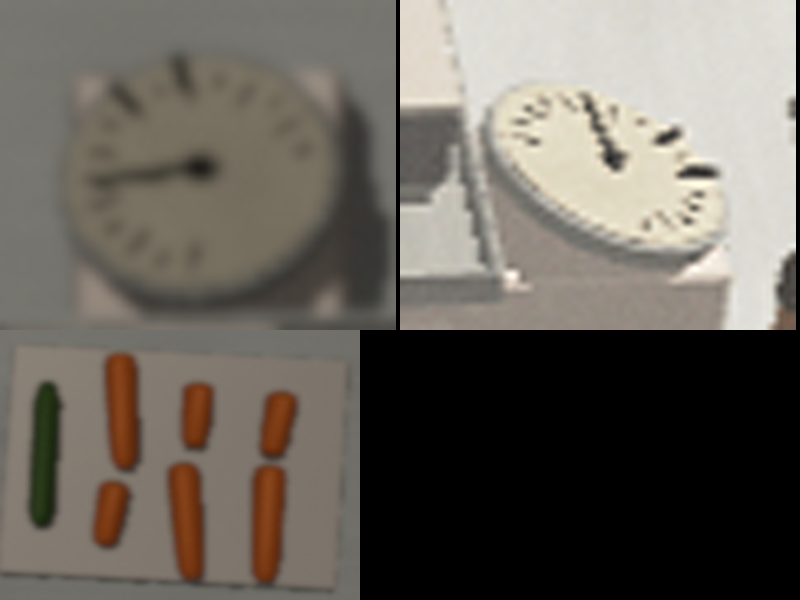

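The crop confirms six orange carrots on the board, three long and three short, with no grey one among them. The needle tip is at (93,181) around the hub at (200,167), so it reads about 1.38 rad, or roughly 230 g. One long gives 350–415 g. If that falls short of 400 g, one short more stays under 490 g.

```bash
cat >> h.py <<'E'
def go(x,y,z,yaw,xy=None):
    s=read_state(); p=np.array(s['position']); M=Ro.from_euler('xyz',s['orientation'],degrees=True).as_matrix()
    d=M.T@(np.array([x,y,z])-p); t=-((yaw-s['orientation'][2]+180)%360-180)
    print('t',round(s['time_s'],2),'shift',d.round(4),'turn',round(t,1),'q7',round(s['qpos'][6],1))
E
python3 -c "
from h import *
go(.579,-.129,.231,183.5)"
```

```text
t 0.2 shift [-5.884e-01 -5.492e-01  4.000e-04] turn -23.4 q7 -4.3
```

```bash
python3 -m creep '[[[-0.29,-0.27,0],-23.4,0.7],[[-0.29,-0.27,0],-23.4,0.7],[[-0.29,-0.27,0],-23.4,0.7],[[-0.29,-0.27,0],-23.4,0.7],[[-0.29,-0.27,0],-23.4,0.7],[[-0.29,-0.27,0],-23.4,0.7],[[-0.29,-0.27,0],-23.4,0.7],[[-0.29,-0.27,0],-23.4,0.7],[[-0.29,-0.27,0],-23.4,0.7],[[-0.29,-0.27,0],-23.4,0.7]]'; python3 -c "
from h import *
go(.579,-.129,.231,183.5)"
```

```text
time_s: 1.03
position: [0.3952, 0.2302, 0.2315]
orientation: [-179.9, 0.0, -176.8]
force: [-0.1, -0.7, -0.4]
gripper_width: 0.0596
gripper_force: 0.0
t 1.03 shift [-0.1631 -0.3691  0.001 ] turn -0.3 q7 57.4
```

```bash
python3 -m creep '[[[-0.163,-0.369,0],0,0.7],[[-0.163,-0.369,0],0,0.7],[[-0.163,-0.369,0],0,0.7],[[-0.163,-0.369,0],0,0.7],[[-0.163,-0.369,0],0,0.7],[[-0.163,-0.369,0],0,0.7],[[-0.163,-0.369,0],0,0.7],[[-0.163,-0.369,0],0,0.7],[[-0.163,-0.369,0],0,0.7],[[-0.163,-0.369,0.1],0,0.7]]';  python3 -m creep '[[[0,0,0.08],0,0.7],[[0,0,0.08],0,0.7],[[0,0,0.08],0,0.7],[[0,0,0.08],0,0.7]]'
python3 - <<'E'
from h import *
go(.579,-.129,.020,183.5)
c=cam('top'); s=cam('side')
cv2.imwrite('pics/a1.png',np.vstack([cv2.resize(q['img'][y:y+100,x:x+160],None,fx=3,fy=3,interpolation=2) for q,y,x in((c,135,300),(s,190,240))])[:,:,::-1])
E
```

```text
time_s: 1.87
position: [0.5771, -0.1164, 0.1974]
orientation: [-179.7, 0.8, -176.8]
force: [1.1, -1.3, 1.0]
gripper_width: 0.06
gripper_force: 0.0
time_s: 2.2
position: [0.5695, -0.1076, 0.1101]
orientation: [180.0, -0.3, -176.5]
force: [0.7, -0.8, 1.0]
gripper_width: 0.0599
gripper_force: 0.0
t 2.2 shift [-0.0086 -0.022   0.0901] turn 0.0 q7 109.1
```

View pics/a1.png

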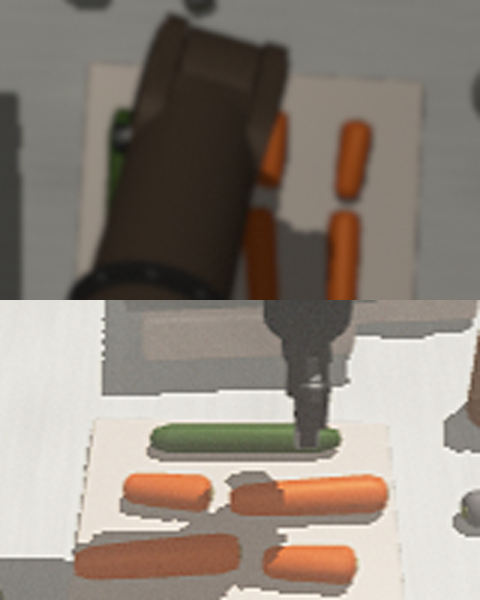

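The gripper is above and slightly to the cucumber side of the long carrot, whose side-view centre is at crop (310,495). It needs 22 mm sideways before it goes down.

```bash
python3 -m creep '[[[-0.009,-0.022,0],0,0.7],[[-0.009,-0.022,0],0,0.7],[[-0.009,-0.022,0],0,0.7],[[-0.009,-0.022,0.03],0,0.7],[[-0.009,-0.022,0.06],0,0.7],[[-0.009,-0.022,0.06],0,0.7],[[-0.009,-0.022,0.06],0,0.7]]'
python3 - <<'E'
from h import *
go(.579,-.129,.020,183.5)
E
```

```text
time_s: 2.88
position: [0.5809, -0.1285, 0.0518]
orientation: [180.0, -0.1, -176.4]
force: [-0.2, -0.7, 0.3]
gripper_width: 0.0598
gripper_force: 0.0
t 2.88 shift [ 0.0019 -0.0004  0.0318] turn 0.1 q7 112.6
```

```bash
python3 -m creep '[[[0.002,0,0.015],0,0.7],[[0.002,0,0.03],0,0.7],[[0.002,0,0.031],0,0.7],[[0.002,0,0.031],0,0.3],[[0.002,0,0.031],0,0.2],[[0.002,0,0.031],0,0.2],[[0.002,0,0.031],0,0.2],[[0.002,0,0.031],0,0.2]]';python3 -m creep '[[[0,0,0],0,0.2],[[0,0,0],0,0.2],[[0,0,-0.03],0,0.2],[[0,0,-0.06],0,0.2],[[0,0,-0.1],0,0.2],[[0,0,-0.14],0,0.2],[[0,0,-0.18],0,0.2],[[0,0,-0.2],0,0.2],[[0,0,-0.2],0,0.2],[[0,0,-0.2],0,0.2]]'
python3 - <<'E'
from h import *
go(.48,.206,.23,93)
E
```

```text
time_s: 3.55
position: [0.5807, -0.1297, 0.0225]
orientation: [-180.0, 0.2, -176.5]
force: [-0.8, 0.0, 5.3]
gripper_width: 0.035
gripper_force: 60.6
time_s: 4.38
position: [0.5801, -0.1295, 0.2226]
orientation: [-180.0, 0.2, -176.5]
force: [0.3, -0.0, -2.9]
gripper_width: 0.0347
gripper_force: 60.7
t 4.38 shift [ 0.0792  0.3411 -0.0078] turn 90.5 q7 109.0
```

```bash
python3 -m creep '[[[0.11,0.33,-0.008],60,0.2],[[0.11,0.33,-0.008],60,0.2],[[0.11,0.33,-0.008],60,0.2],[[0.11,0.33,-0.008],60,0.2],[[0.11,0.33,-0.008],60,0.2],[[0.11,0.33,-0.008],60,0.2],[[0.11,0.33,-0.008],60,0.2],[[0.11,0.33,-0.008],60,0.2],[[0.11,0.33,-0.008],60,0.2],[[0.11,0.33,-0.008],60,0.2]]'
python3 - <<'E'
from h import *
go(.45,.206,.23,92)
E
```

```text
time_s: 5.22
position: [0.4458, 0.1981, 0.227]
orientation: [-179.9, -0.1, 123.5]
force: [0.8, 0.4, -1.9]
gripper_width: 0.0348
gripper_force: 60.6
t 5.22 shift [ 0.0043  0.0078 -0.003 ] turn 31.5 q7 9.9
```

```bash
python3 -m creep '[[[0,0,0],31.5,0.2],[[0,0,0],31.5,0.2],[[0,0,0],31.5,0.2],[[0,0,0],31.5,0.2],[[0,0,0.03],31.5,0.2],[[0,0,0.06],31.5,0.2],[[0,0,0.08],31.5,0.2],[[0,0,0.08],31.5,0.2],[[0,0,0.08],31.5,0.2]]'
python3 - <<'E'
from h import *
go(.45,.206,.1015,92); c=cam('side')
cv2.imwrite('pics/p1.png',cv2.resize(c['img'][110:220,260:420],None,fx=4,fy=4,interpolation=2)[:,:,::-1])
E
```

```text
time_s: 5.97
position: [0.448, 0.1924, 0.1472]
orientation: [-179.8, 0.1, 92.0]
force: [0.1, -0.8, -1.3]
gripper_width: 0.0351
gripper_force: 60.6
t 5.97 shift [0.0136 0.0027 0.0457] turn 0.0 q7 -15.4
```

View pics/p1.png

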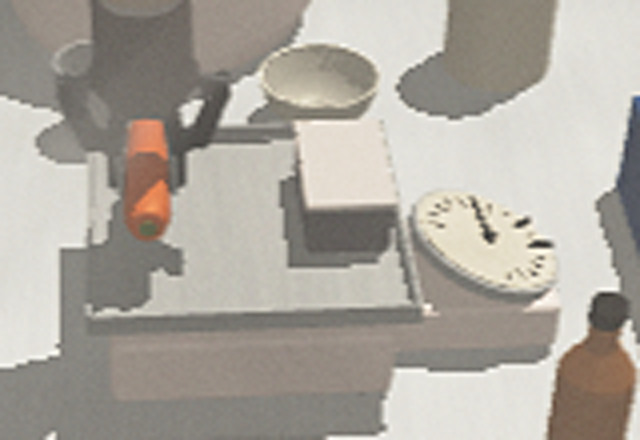

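The carrot is held along the pan's y at crop (147,180), clear of the pan wall and of the tub at (350,170).

```bash
python3 -m creep '[[[0.013,0.002,0],0,0.2],[[0.013,0.002,0],0,0.2],[[0.013,0.002,0.015],0,0.2],[[0.013,0.002,0.03],0,0.2],[[0.013,0.002,0.038],0,0.2],[[0.013,0.002,0.042],0,0.2],[[0.013,0.002,0.045],0,0.2],[[0.013,0.002,0.045],0,0.2],[[0.013,0.002,0.045],0,0.2]]'
python3 - <<'E'
from h import *
go(.45,.206,.1,92); print(read_state()['force'])
E
```

```text
time_s: 6.77
position: [0.4511, 0.2064, 0.1037]
orientation: [180.0, -0.0, 92.0]
force: [0.4, 0.1, -0.7]
gripper_width: 0.0349
gripper_force: 60.7
t 6.77 shift [-0.0004 -0.0011  0.0037] turn 0.0 q7 -13.9
[ 0.41791226  0.07846405 -0.72624998]
```

```bash
python3 -m creep '[[[0,0,0.001],0,0.2],[[0,0,0.002],0,0.2],[[0,0,0.003],0,0.2],[[0,0,0.0035],0,0.2],[[0,0,0.004],0,0.2],[[0,0,0.0045],0,0.2],[[0,0,0.0045],0,0.2],[[0,0,0.0045],0,0.2]]'
python3 - <<'E'
from h import *
c=cam('side'); go(.45,.206,.1,92)
cv2.imwrite('pics/p2.png',cv2.resize(c['img'][145:205,340:420],None,fx=6,fy=6,interpolation=2)[:,:,::-1])
E
```

```text
time_s: 7.43
position: [0.4508, 0.2063, 0.0988]
orientation: [180.0, -0.0, 92.0]
force: [-0.5, 1.4, -0.4]
gripper_width: 0.0351
gripper_force: 60.8
t 7.48 shift [-0.0003 -0.0009 -0.0012] turn 0.0 q7 -13.6
```

View pics/p2.png

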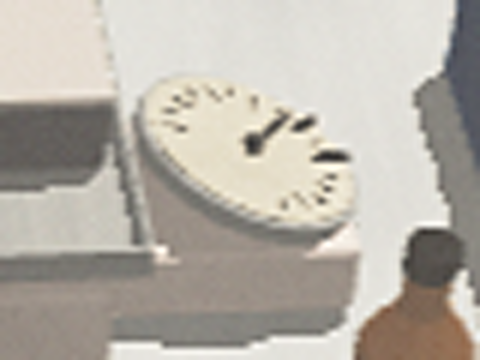

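The needle now points at crop (285,115), just below the 400 mark at (303,124), so the carrot is bearing on the pan. I'll release it gently and lift.

```bash
python3 -m creep '[[[0,0,0],0,0.45],[[0,0,0],0,0.48],[[0,0,0],0,0.52],[[0,0,0],0,0.52],[[0,0,-0.01],0,0.52],[[0,0,-0.03],0,0.52],[[0,0,-0.06],0,0.52],[[0,0,-0.1],0,0.55],[[0,0,-0.13],0,0.7],[[0,0,-0.13],0,0.7]]'; python3 -m creep '[[[0,-0.15,0],0,0.7],[[0,-0.15,0],0,0.7],[[0,-0.15,0],0,0.7],[[0,-0.15,0],0,0.7],[[0,-0.15,0],0,0.7]]'
python3 - <<'E'
from h import *
c=cam('side'); t=cam('top'); go(.446,-.12,.23,174)
# needle: rectify dial plane from both views
pc=np.array([.524,.206]); a=np.deg2rad(1.6); X=np.array([np.cos(a),np.sin(a),0]);Y=np.array([-np.sin(a),np.cos(a),0])
uc=cast(t,[255,131],.09)[0]
print('dial xy est',np.r_[pc,0]+.205*X, uc)
for b in blobs(t,*ORANGE,.118)+blobs(c,*ORANGE,.118): print(*b)
u=np.cos(.35)*X-np.sin(.35)*np.array([0,0,1]) # away from pan, going down
best={}
# hub from side: pick ray crossing of both hub pixels
def ray(c,uv): p=cast(c,uv,0)[0]; e=np.array(c['eye']); d=p-e; return e,d/np.linalg.norm(d)
e1,d1=ray(t,[225+200/6.6,105+167/6.6]); e2,d2=ray(c,[350+215/6.6,145+160/6.6])
s=np.linalg.lstsq(np.c_[d1,-d2],e2-e1,rcond=None)[0]; C=((e1+s[0]*d1)+(e2+s[1]*d2))/2; print('hub',C)
np.save('hub.npy',C)
N=480; sc=.075/(N/2)
# output: up = away from pan (u), right = -Y
I,J=np.meshgrid(np.arange(N),np.arange(N)); 
P=C+((N/2-J)*sc)[...,None]*u-((I-N/2)*sc)[...,None]*Y
uv=proj(c,P.reshape(-1,3)).reshape(N,N,2).astype(np.float32)
r=cv2.remap(c['img'],uv[...,0],uv[...,1],cv2.INTER_CUBIC)
cv2.imwrite('pics/d1.png',r[:,:,::-1])
E
```

```text
time_s: 8.32
position: [0.4538, 0.2071, 0.2352]
orientation: [179.5, -0.3, 92.0]
force: [0.7, 0.8, 0.8]
gripper_width: 0.0602
gripper_force: 0.0
time_s: 8.73
position: [0.2961, 0.2, 0.2288]
orientation: [-179.9, -0.0, 92.2]
force: [0.3, 0.7, 0.5]
gripper_width: 0.0595
gripper_force: 0.0
t 8.83 shift [-0.3263  0.1335 -0.001 ] turn -81.9 q7 -40.7
dial xy est [0.72892007 0.21172394 0.        ] [0.72599121 0.21567029 0.09      ]
[254. 220.] 451 209 144 30 -88.8
[361. 224.] 444 -115 76 27 -6.2
[414. 228.] 436 -269 134 28 -2.7
[387. 227.] 437 -189 134 27 0.7
[417. 187.] 557 -279 74 27 -6.6
[390. 184.] 566 -198 75 24 0.6
[342. 302.] 561 -348 72 28 -2.0
[292. 300.] 443 -337 134 33 -4.4
[343. 276.] 569 -269 72 25 -1.2
[293. 274.] 445 -259 133 32 1.7
[296. 251.] 452 -188 71 28 -1.2
[298. 162.] 453 216 146 26 -89.7
hub [0.73383333 0.21691008 0.07650048]
```

View pics/d1.png

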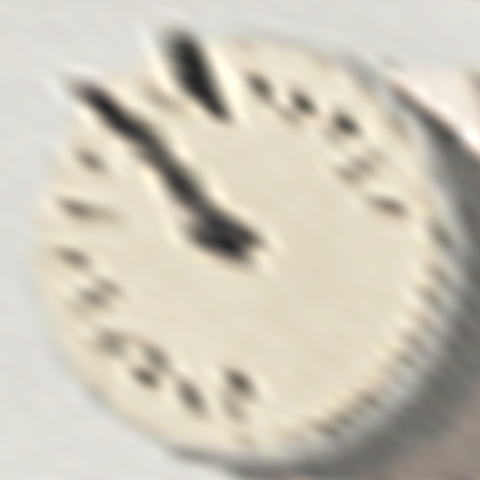

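The needle lies on the 400 mark near (95,100), about 0.56 rad before the 490 mark at (197,75), so it reads about 397–400 g. A short carrot brings that to roughly 460–484 g. The nearest is the one at top-view pixel (361,224).

```bash
python3 -m creep '[[[-0.32,0.148,0],-70,0.7],[[-0.32,0.148,0],-70,0.7],[[-0.32,0.148,0],-70,0.7],[[-0.32,0.148,0],-70,0.7],[[-0.32,0.148,0],-70,0.7],[[-0.32,0.148,0],-70,0.7],[[-0.32,0.148,0],-70,0.7],[[-0.32,0.148,0],-70,0.7],[[-0.32,0.148,0],-70,0.7],[[-0.32,0.148,0],-70,0.7]]'
python3 - <<'E'
from h import *
go(.447,-.119,.11,174)
E
```

```text
time_s: 9.67
position: [0.4379, -0.0649, 0.2293]
orientation: [-180.0, 0.0, 143.3]
force: [0.7, 0.4, -0.3]
gripper_width: 0.0596
gripper_force: 0.0
t 9.67 shift [-0.0395 -0.0379  0.1193] turn -30.7 q7 64.9
```

```bash
python3 -m creep '[[[-0.04,-0.038,0],-30.7,0.7],[[-0.04,-0.038,0],-30.7,0.7],[[-0.04,-0.038,0],-30.7,0.7],[[-0.04,-0.038,0],-30.7,0.7],[[-0.04,-0.038,0.03],-30.7,0.7],[[-0.04,-0.038,0.07],-30.7,0.7],[[-0.04,-0.038,0.1],-30.7,0.7],[[-0.04,-0.038,0.13],-30.7,0.7],[[-0.04,-0.038,0.13],-30.7,0.7],[[-0.04,-0.038,0.13],-30.7,0.7]]'
python3 - <<'E'
from h import *
go(.447,-.119,.021,174); s=cam('side')
cv2.imwrite('pics/g2.png',cv2.resize(s['img'][190:300,240:380],None,fx=4,fy=4,interpolation=2)[:,:,::-1])
E
```

```text
time_s: 10.5
position: [0.445, -0.1181, 0.0983]
orientation: [-179.9, -0.2, 173.8]
force: [0.4, 0.3, 0.7]
gripper_width: 0.0601
gripper_force: 0.0
t 10.5 shift [-0.0024 -0.0006  0.0773] turn -0.2 q7 114.6
```

View pics/g2.png

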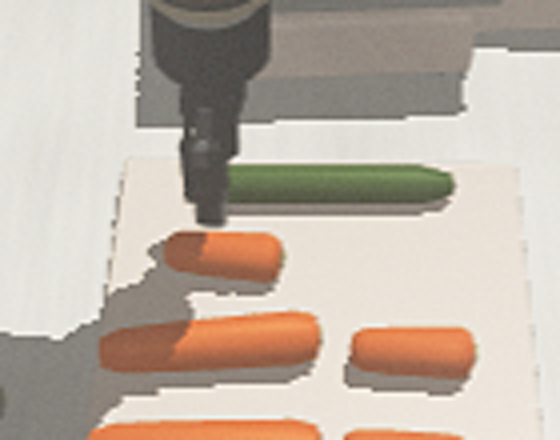

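The gripper stands above the short carrot, which is at crop (224,256), and the cucumber at (340,185) is clear.

```bash
python3 -m creep '[[[-0.002,0,0.03],0,0.7],[[-0.002,0,0.06],0,0.7],[[-0.002,0,0.076],0,0.7],[[-0.002,0,0.077],0,0.7],[[-0.002,0,0.077],0,0.3],[[-0.002,0,0.077],0,0.2],[[-0.002,0,0.077],0,0.2],[[-0.002,0,0.077],0,0.2],[[-0.002,0,0.077],0,0.2],[[-0.002,0,0.077],0,0.2]]';python3 -m creep '[[[0,0,0],0,0.2],[[0,0,-0.03],0,0.2],[[0,0,-0.06],0,0.2],[[0,0,-0.1],0,0.2],[[0,0,-0.14],0,0.2],[[0,0,-0.18],0,0.2],[[0,0,-0.21],0,0.2],[[0,0,-0.21],0,0.2],[[0,0,-0.21],0,0.2]]'
python3 - <<'E'
from h import *
go(.515,.2,.23,92)
E
```

```text
time_s: 11.38
position: [0.4489, -0.1175, 0.0239]
orientation: [180.0, 0.1, 173.9]
force: [-1.2, -1.0, 5.4]
gripper_width: 0.0326
gripper_force: 59.5
time_s: 12.13
position: [0.4488, -0.1174, 0.2346]
orientation: [179.8, 0.3, 173.9]
force: [-0.2, 0.3, -1.6]
gripper_width: 0.0327
gripper_force: 60.5
t 12.13 shift [-0.032   0.3226  0.0056] turn 81.9 q7 103.4
```

```bash
python3 -m creep '[[[-0.032,0.322,0],65,0.2],[[-0.032,0.322,0],65,0.2],[[-0.032,0.322,0],65,0.2],[[-0.032,0.322,0],65,0.2],[[-0.032,0.322,0],65,0.2],[[-0.032,0.322,0],65,0.2],[[-0.032,0.322,0],65,0.2],[[-0.032,0.322,0],65,0.2],[[-0.032,0.322,0],65,0.2],[[-0.032,0.322,0],65,0.2]]'
python3 - <<'E'
from h import *
go(.515,.2,.15,92)
E
```

```text
time_s: 12.97
position: [0.5129, 0.2038, 0.2306]
orientation: [-179.8, -0.0, 108.8]
force: [0.5, -0.7, -0.3]
gripper_width: 0.0327
gripper_force: 60.4
t 12.97 shift [-0.0043  0.001   0.0806] turn 16.8 q7 12.9
```

```bash
python3 -m creep '[[[0,0.001,0],16.8,0.2],[[0,0.001,0],16.8,0.2],[[0,0.001,0.02],16.8,0.2],[[0,0.001,0.05],16.8,0.2],[[0,0.001,0.08],16.8,0.2],[[0,0.001,0.1],16.8,0.2],[[0,0.001,0.11],16.8,0.2],[[0,0.001,0.113],16.8,0.2],[[0,0.001,0.113],16.8,0.2],[[0,0.001,0.113],16.8,0.2]]'
python3 - <<'E'
from h import *
go(.515,.2,.101,92); c=cam('side')
cv2.imwrite('pics/p3.png',cv2.resize(c['img'][110:220,260:420],None,fx=4,fy=4,interpolation=2)[:,:,::-1])
E
```

```text
time_s: 13.8
position: [0.5152, 0.2, 0.1199]
orientation: [-180.0, -0.1, 92.0]
force: [0.2, -0.2, -0.7]
gripper_width: 0.033
gripper_force: 60.4
t 13.8 shift [ 0.     -0.0002  0.0189] turn 0.0 q7 6.2
```

View pics/p3.png

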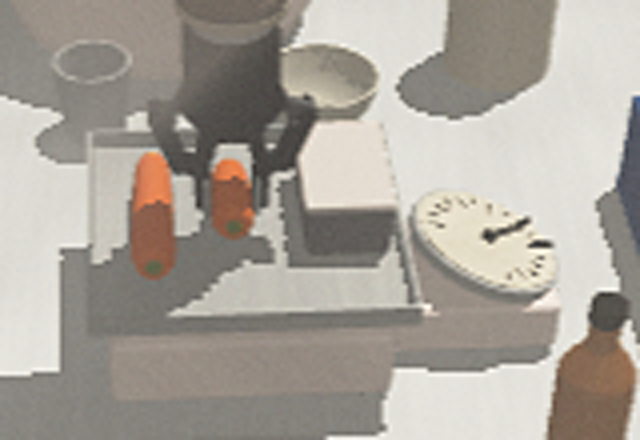

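The short carrot at crop (231,200) hangs between the long one at (153,215) and the tub at (345,190). The fingers clear both, so I'll lower it.

```bash
python3 -m creep '[[[0,-0.001,0.006],0,0.2],[[0,-0.001,0.012],0,0.2],[[0,-0.001,0.015],0,0.2],[[0,-0.001,0.017],0,0.2],[[0,-0.001,0.018],0,0.2],[[0,-0.001,0.019],0,0.2],[[0,-0.001,0.02],0,0.2],[[0,-0.001,0.0203],0,0.2],[[0,-0.001,0.0203],0,0.2]]'
python3 - <<'E'
from h import *
c=cam('side'); go(.514,.2,.1,92)
cv2.imwrite('pics/p4.png',cv2.resize(c['img'][110:220,260:420],None,fx=5,fy=5,interpolation=2)[:,:,::-1])
E
```

```text
time_s: 14.6
position: [0.5136, 0.2, 0.0986]
orientation: [-179.9, -0.1, 92.1]
force: [-0.2, -0.6, 0.4]
gripper_width: 0.0329
gripper_force: 60.5
t 14.65 shift [-0.      0.0005 -0.0013] turn 0.1 q7 7.5
```

View pics/p4.png

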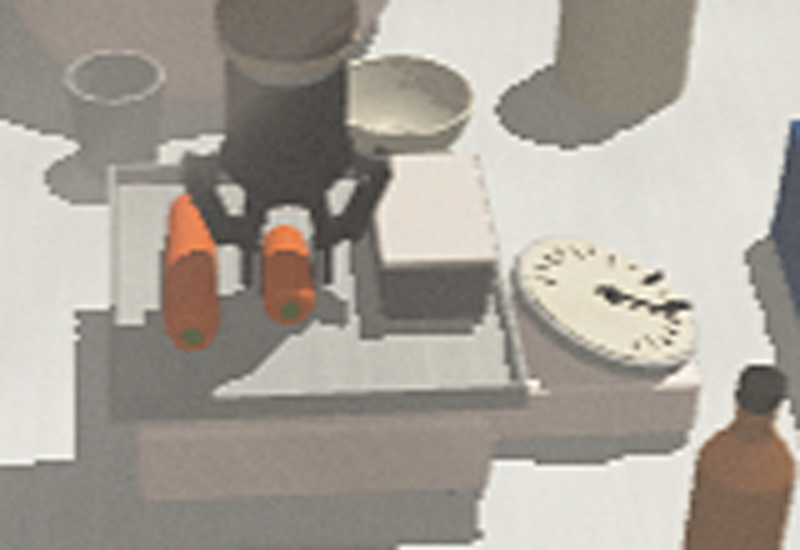

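The carrot is on the pan at crop (288,275). With the slight pressing the needle is just past the 490 mark at (680,305). I'll release and then read the needle numerically.

```bash
python3 -m creep '[[[0,0,-0.0007],0,0.42],[[0,0,-0.0007],0,0.45],[[0,0,-0.0007],0,0.48],[[0,0,-0.0007],0,0.48],[[0,0,-0.01],0,0.48],[[0,0,-0.03],0,0.48],[[0,0,-0.06],0,0.48],[[0,0,-0.1],0,0.48],[[0,0,-0.13],0,0.6],[[0,0,-0.13],0,0.6]]'; python3 -m creep '[[[0,-0.24,0],0,0.7],[[0,-0.24,0],0,0.7],[[0,-0.24,0],0,0.7],[[0,-0.24,0],0,0.7],[[0,-0.24,0],0,0.7],[[0,-0.24,0],0,0.7],[[0,-0.24,0],0,0.7],[[0,-0.24,0],0,0.7]]'
cat > rd.py <<'E'
from h import *
import sys
# dial unwrapped to polar: darkness versus angle, averaged along radius, side camera
c=cam('side'); t=cam('top'); np.savez(sys.argv[1],c=c['img'],t=t['img'])
C=np.load('hub.npy'); a=np.deg2rad(1.6); X=np.array([np.cos(a),np.sin(a),0]);Y=np.array([-np.sin(a),np.cos(a),0])
C=np.array([.524,.206,0])+.205*X; C[2]=.0765
u=np.cos(.35)*X-np.sin(.35)*np.array([0,0,1])
for n,q in(('side',c),('top',t)):
    # refine centre: darkest blob (hub) near projected centre, nearest to it
    g=cv2.cvtColor(q['img'],cv2.COLOR_RGB2GRAY).astype(np.float32); p=proj(q,C)[0]
    b=cv2.GaussianBlur(g,(0,0),1.5); x0,y0=(p-5).astype(int); w=b[y0:y0+11,x0:x0+11]
    j,i=np.unravel_index(w.argmin(),w.shape); h=np.array([x0+i,y0+j]); print(n,'proj',p.round(1),'hub px',h)
    Cq=C+0; d=cast(q,h,C[2])[0]; Cq[:2]=d[:2]
    th=np.arange(0,5.0,.06); dark=lambda r:[g_at(g,q,Cq,u,Y,r,k) for k in th]
    def prof(r0,r1):
        r=np.linspace(r0,r1,9)
        P=Cq+r[None,:,None]*(-np.cos(th)[:,None,None]*u+np.sin(th)[:,None,None]*Y)
        uv=proj(q,P.reshape(-1,3)).reshape(len(th),9,2).astype(np.float32)
        return cv2.remap(g,uv[...,0],uv[...,1],cv2.INTER_LINEAR).mean(1)
    for nm,r0,r1 in(('needle',.018,.042),('marks',.058,.068)):
        v=prof(r0,r1); m=np.median(v)-v; o=[k for k in range(1,len(th)-1) if m[k]>=m[k-1] and m[k]>m[k+1] and m[k]>15]
        print(nm,[(round(th[k],2),int(m[k])) for k in o])
E
python3 rd.py r1.npz; python3 -c "
from h import *
print(read_state()['position'])
s=dict(img=np.load('r1.npz')['c']);"
```

```text
time_s: 15.48
position: [0.5169, 0.1997, 0.2349]
orientation: [179.6, -0.3, 92.0]
force: [1.2, -0.2, -0.1]
gripper_width: 0.051
gripper_force: 0.0
time_s: 16.15
position: [0.269, 0.1909, 0.2286]
orientation: [-179.7, -0.2, 92.3]
force: [-0.2, -0.4, -0.8]
gripper_width: 0.0599
gripper_force: 0.0
side proj [380.5 170.3] hub px [382 169]
needle [(np.float64(2.4), 20), (np.float64(2.76), 108)]
marks [(np.float64(2.34), 83), (np.float64(2.88), 82), (np.float64(3.9), 18), (np.float64(4.08), 29), (np.float64(4.44), 17), (np.float64(4.74), 27)]
top proj [257. 131.] hub px [255 130]
needle [(np.float64(2.94), 32)]
marks [(np.float64(2.4), 20), (np.float64(2.94), 22), (np.float64(4.56), 20), (np.float64(4.8), 19)]
[0.27326295 0.19151013 0.22931069]
```

```bash
cat > rd2.py <<'E'
from h import *
import sys
z=np.load(sys.argv[1]); a=np.deg2rad(1.6); X=np.array([np.cos(a),np.sin(a),0]);Y=np.array([-np.sin(a),np.cos(a),0])
u=np.cos(.35)*X-np.sin(.35)*np.array([0,0,1]); th=np.arange(2.0,3.3,.01)
for n,k in(('side','c'),('top','t')):
    q=cam(n); g=cv2.cvtColor(z[k],cv2.COLOR_RGB2GRAY)
    # dial centre: ellipse fit to the cream face contour, seeded at the projected dial
    C=np.array([.524,.206,0])+.205*X; C[2]=.0765; p=proj(q,C)[0]
    H=cv2.cvtColor(z[k],cv2.COLOR_RGB2HSV); i=tuple(p.astype(int)); 
    hs=z[k].astype(int); m=((hs[...,0]-hs[...,2])>(22 if n=='side' else 14)).astype(np.uint8)
    M=np.zeros_like(m); cv2.circle(M,i,34,1,-1); m=cv2.morphologyEx(m*M,cv2.MORPH_CLOSE,np.ones((7,7)))
    kk=max(cv2.findContours(m,0,1)[0],key=cv2.contourArea); el=cv2.fitEllipse(cv2.convexHull(kk)); print(n,'proj',p.round(1),'ellipse',np.round(el[0],1),np.round(el[1],1),round(el[2]))
    Cq=C.copy(); Cq[:2]=cast(q,el[0],C[2])[0][:2]
    for r in (.02,.03,.036,.042,.048,.054,.06,.066):
        P=Cq+r*(-np.cos(th)[:,None]*u+np.sin(th)[:,None]*Y)
        uv=proj(q,P).astype(np.float32)[None]; v=cv2.remap(g,uv[...,0],uv[...,1],cv2.INTER_CUBIC)[0].astype(float)
        m_=np.median(v)-v; o=[j for j in range(1,len(th)-1) if m_[j]==m_[max(0,j-8):j+9].max() and m_[j]>12]
        print(r,[(round(float(th[j]),2),int(m_[j])) for j in o])
E
python3 rd2.py r1.npz
```

```text
side proj [380.5 170.3] ellipse [374.1 168.4] [26.4 61.3] 124
0.02 [(2.96, 25)]
0.03 [(2.79, 138)]
0.036 [(2.75, 142)]
0.042 [(2.71, 134), (2.9, 112), (2.91, 112)]
0.048 [(2.84, 143), (2.85, 143)]
0.054 [(2.82, 142)]
0.06 [(2.23, 25), (2.8, 156)]
0.066 [(2.19, 54), (2.8, 119), (2.95, 73)]
top proj [257. 131.] ellipse [254.1 137.3] [49.4 55.2] 16
0.02 [(3.18, 55), (3.19, 55), (3.2, 55)]
0.03 [(3.11, 76), (3.12, 76)]
0.036 [(3.09, 51), (3.1, 51)]
0.042 [(3.08, 41)]
0.048 [(3.06, 33), (3.07, 33), (3.08, 33)]
0.054 [(2.25, 12), (2.26, 12), (3.04, 29)]
0.06 [(2.21, 16), (3.03, 32), (3.04, 32)]
0.066 [(2.64, 23), (2.65, 23), (3.03, 35), (3.04, 35)]
```

```bash
cat > rd3.py <<'E'
from h import *
import sys
a=np.deg2rad(1.6); X=np.array([np.cos(a),np.sin(a),0]);Y=np.array([-np.sin(a),np.cos(a),0])
u=np.cos(.35)*X-np.sin(.35)*np.array([0,0,1]); th=np.arange(2.0,3.3,.01)
z=np.load(sys.argv[1])
for n,k,f in(('side','c','pics/side0.png'),('top','t','pics/top0.png')):
    q=cam(n); hubs=[]
    for im in (cv2.imread(f)[:,:,::-1],z[k]):
        g=cv2.cvtColor(np.ascontiguousarray(im),cv2.COLOR_RGB2GRAY).astype(np.float32)
        x,y=(382,169) if n=='side' else (255,130)
        w=np.clip(np.percentile(g[y-9:y+10,x-9:x+10],15)*1.0-g[y-4:y+5,x-4:x+5],0,None)
        J,I=np.mgrid[-4:5,-4:5]; s=w.sum(); hubs.append([x+(w*I).sum()/s,y+(w*J).sum()/s])
    h=np.mean(hubs,0); print(n,np.round(hubs,2).tolist())
    C=np.r_[cast(q,h,.0765)[0][:2],.0765]
    for r in (.025,.03,.035,.04,.045,.05,.055,.06,.065,.07):
        P=C+r*(-np.cos(th)[:,None]*u+np.sin(th)[:,None]*Y)
        uv=proj(q,P).astype(np.float32)[None]; v=cv2.remap(g,uv[...,0],uv[...,1],cv2.INTER_CUBIC)[0].astype(float)
        m=np.median(v)-v; o=[j for j in range(1,len(th)-1) if m[j]==m[max(0,j-8):j+9].max() and m[j]>12]
        print(r,[(round(float(th[j]),2),int(m[j])) for j in o])
E
python3 rd3.py r1.npz
```

```text
side [[381.55, 167.91], [382.65, 168.76]]
0.025 [(2.89, 152)]
0.03 [(2.88, 117)]
0.035 [(2.45, 26), (3.1, 105)]
0.04 [(2.44, 120), (3.05, 136)]
0.045 [(2.08, 40), (2.42, 141), (3.01, 144)]
0.05 [(2.08, 21), (2.41, 156), (2.99, 158)]
0.055 [(2.4, 167), (2.97, 180)]
0.06 [(2.38, 109), (2.96, 135), (3.27, 18)]
0.065 [(2.36, 36), (2.9, 43)]
0.07 []
top [[254.51, 129.96], [254.6, 129.55]]
0.025 [(2.95, 28)]
0.03 [(2.94, 33)]
0.035 [(2.96, 35)]
0.04 [(2.96, 39)]
0.045 [(2.36, 26), (2.95, 40)]
0.05 [(2.37, 35), (2.94, 39)]
0.055 [(2.37, 40), (2.93, 41)]
0.06 [(2.38, 34), (2.93, 36)]
0.065 [(2.4, 12), (2.94, 16)]
0.07 []
```

```bash
cat > rd4.py <<'E'
from h import *
import sys
a=np.deg2rad(1.6); X=np.array([np.cos(a),np.sin(a),0]);Y=np.array([-np.sin(a),np.cos(a),0])
u=np.cos(.35)*X-np.sin(.35)*np.array([0,0,1]); z=np.load(sys.argv[1])
S=8
for n,k,h in(('side','c',(382.3,168.8)),('top','t',(254.6,129.9))):
    q=cam(n); g=cv2.cvtColor(z[k],cv2.COLOR_RGB2GRAY); x0,y0=int(h[0])-40,int(h[1])-40
    G=cv2.resize(g[y0:y0+80,x0:x0+80],None,fx=S,fy=S,interpolation=cv2.INTER_CUBIC)
    B=cv2.morphologyEx(G,cv2.MORPH_BLACKHAT,cv2.getStructuringElement(2,(6*S+1,6*S+1)))
    C=np.r_[cast(q,h,.0765)[0][:2],.0765]
    pl=lambda th,r: np.stack([-np.cos(th)*r,np.sin(th)*r],-1)
    W=lambda th,r: (proj(q,C+pl(th,r)@np.stack([u,Y]))-[x0,y0]+.5)*S
    # blobs in dial coordinates through the present affine map; ticks at 0.3 k
    m=cv2.threshold(B,12 if n=='top' else 35,1,0)[1]
    nb,_,st,ce=cv2.connectedComponentsWithStats(m)
    t0=np.arange(16)*.3; src=pl(t0,.05); A=np.linalg.lstsq(np.c_[src,np.ones(16)],W(t0,.05),rcond=None)[0]
    for it in range(8):
        inv=np.linalg.inv(A[:2]); d=(ce[1:]-A[2])@inv; th=np.arctan2(d[:,1],-d[:,0])%(2*np.pi); r=np.hypot(*d.T)
        kk=np.round(th/.3).astype(int)
        ok=(r>.038)&(r<.062)&(kk<16)&(abs(th-.3*kk)<.11)&(st[1:,4]<9*S*S)&(st[1:,4]>S*S*.5)&~np.isin(kk,[8,9,10])
        A=np.linalg.lstsq(np.c_[pl(.3*kk[ok],.05),np.ones(ok.sum())],ce[1:][ok],rcond=None)[0]
    print(n,'ticks',[(int(x),round(float(y-.3*x),2)) for x,y in zip(kk[ok],th[ok])],'centre',(A[2]/S+[x0,y0]-.5).round(2))
    th=np.arange(2.1,3.3,.01)
    for r in np.arange(.015,.072,.005):
        uv=(np.c_[pl(th,r),np.ones(len(th))]@A).astype(np.float32)[None]
        v=cv2.remap(G,uv[...,0],uv[...,1],cv2.INTER_LINEAR)[0].astype(float); mm=np.median(v)-v
        o=[j for j in range(1,len(th)-1) if mm[j]==mm[max(0,j-8):j+9].max() and mm[j]>12]
        print(round(r,3),[(round(float(th[j]),2),int(mm[j])) for j in o])
E
python3 rd4.py r1.npz
```

```text
side ticks [(4, 0.02), (3, 0.02), (5, -0.01), (2, -0.08), (6, -0.01), (7, 0.0), (0, 0.05), (14, -0.0), (13, 0.01), (15, 0.0)] centre [381.48 169.07]
0.015 [(2.86, 37), (2.87, 37), (2.88, 37)]
0.02 [(2.81, 97), (2.82, 97), (2.83, 97)]
0.025 [(2.78, 143), (2.79, 143)]
0.03 [(2.76, 151), (2.77, 151), (2.78, 151)]
0.035 [(2.78, 119), (3.05, 53), (3.06, 53)]
0.04 [(2.41, 17), (2.42, 17), (2.43, 17), (2.99, 117), (3.0, 117)]
0.045 [(2.42, 110), (2.97, 144), (2.98, 144)]
0.05 [(2.4, 145), (2.41, 145), (2.69, 13), (2.95, 150)]
0.055 [(2.11, 32), (2.4, 154), (2.94, 156), (2.95, 156)]
0.06 [(2.4, 166), (2.93, 175)]
0.065 [(2.38, 110), (2.39, 110), (2.92, 124), (3.2, 15), (3.21, 15), (3.22, 15), (3.23, 15)]
0.07 [(2.37, 37), (2.88, 36)]
top ticks [(11, 0.01), (12, 0.0), (14, -0.01), (7, 0.01), (15, -0.0), (6, -0.0), (5, -0.0), (4, -0.0), (3, -0.0), (2, -0.0), (0, 0.0), (1, 0.0)] centre [254.48 130.32]
0.015 [(2.97, 24), (2.98, 24), (2.99, 24), (3.0, 24), (3.01, 24), (3.02, 24), (3.03, 24), (3.04, 24), (3.05, 24), (3.06, 24)]
0.02 [(3.01, 32), (3.02, 32)]
0.025 [(2.98, 29), (2.99, 29), (3.0, 29), (3.01, 29), (3.02, 29), (3.03, 29)]
0.03 [(2.96, 31), (2.97, 31), (2.98, 31), (2.99, 31)]
0.035 [(2.98, 35)]
0.04 [(2.97, 36), (2.98, 36), (2.99, 36), (3.0, 36)]
0.045 [(2.39, 18), (2.4, 18), (2.41, 18), (2.42, 18), (2.99, 40)]
0.05 [(2.4, 32), (2.41, 32), (2.97, 39), (2.98, 39)]
0.055 [(2.41, 38), (2.42, 38), (2.95, 40), (2.96, 40), (2.97, 40)]
0.06 [(2.41, 39), (2.42, 39), (2.95, 41), (2.96, 41)]
0.065 [(2.43, 24), (2.95, 31), (2.96, 31), (2.97, 31)]
0.07 []
```

```bash
python3 - <<'E'
from h import *
for i in range(3): cam('side')
c=cam('side');t=cam('top'); np.savez('r2.npz',c=c['img'],t=t['img']); print(read_state()['time_s'])
z=np.load('r1.npz')
for k,(x,y) in(('c',(382,169)),('t',(255,130))):
    d=abs(np.load('r2.npz')[k].astype(int)-z[k])[y-25:y+26,x-30:x+31].sum(2); print(k,d.max(),(d>40).sum())
E
python3 rd4.py r2.npz | grep -E 'ticks|^0.0[12345]'
```

```text
16.8
c 28 0
t 5 0
side ticks [(3, 0.02), (4, 0.03), (5, -0.01), (2, -0.08), (6, -0.01), (7, -0.0), (0, 0.05), (14, -0.0), (13, 0.01), (15, 0.0)] centre [381.49 169.08]
0.015 [(2.85, 38), (2.86, 38), (2.87, 38), (2.88, 38), (2.89, 38), (2.9, 38)]
0.02 [(2.82, 95), (2.83, 95), (2.84, 95)]
0.025 [(2.78, 144)]
0.03 [(2.77, 150)]
0.035 [(2.78, 120), (3.05, 55), (3.06, 55), (3.07, 55)]
0.04 [(2.41, 19), (2.42, 19), (3.0, 118)]
0.045 [(2.41, 110), (2.42, 110), (2.98, 146)]
0.05 [(2.4, 143), (2.41, 143), (2.69, 14), (2.94, 147), (2.95, 147)]
0.055 [(2.11, 30), (2.4, 151), (2.94, 158), (2.95, 158)]
top ticks [(11, 0.01), (12, 0.01), (14, -0.02), (7, -0.0), (15, -0.01), (6, -0.0), (5, -0.0), (4, 0.0), (3, 0.01), (2, 0.0), (1, 0.01)] centre [254.43 130.41]
0.015 [(2.99, 24), (3.0, 24), (3.01, 24), (3.02, 24), (3.03, 24), (3.04, 24), (3.05, 24), (3.06, 24), (3.07, 24)]
0.02 [(3.01, 31), (3.02, 31), (3.03, 31)]
0.025 [(2.98, 28), (2.99, 28), (3.0, 28), (3.01, 28)]
0.03 [(2.96, 31), (2.97, 31), (2.98, 31), (2.99, 31)]
0.035 [(2.98, 35)]
0.04 [(2.98, 38), (2.99, 38)]
0.045 [(2.4, 20), (2.98, 41), (2.99, 41)]
0.05 [(2.4, 32), (2.41, 32), (2.96, 39), (2.97, 39), (2.98, 39)]
0.055 [(2.4, 38), (2.41, 38), (2.42, 38), (2.95, 41), (2.96, 41)]
```

The needle has settled but the two views differ. In the side view the raised needle shifts by parallax, to about 2.77 rad. The top view is almost free of parallax at this angle and reads about 2.96 rad, or 490 g, which is on the limit. Without the short the reading should be about 410 g, so I'll put the short back on the board and read again.

```bash
python3 -c "
from h import *
go(.5138,.2,.232,92)"; python3 -m creep '[[[0,0.24,0],0,0.5],[[0,0.24,0],0,0.5],[[0,0.24,0],0,0.5],[[0,0.24,0],0,0.5],[[0,0.24,0],0,0.5],[[0,0.24,0],0,0.5],[[0,0.24,0],0,0.5],[[0,0.24,0],0,0.5],[[0,0.24,0],0,0.5]]'; python3 -c "
from h import *
go(.5138,.2,.0988,92)"
```

```text
t 16.9 shift [ 2.0e-04  2.4e-01 -3.4e-03] turn 0.0 q7 -54.1
time_s: 17.65
position: [0.5172, 0.1985, 0.2279]
orientation: [180.0, 0.1, 91.9]
force: [-0.4, -0.5, 0.4]
gripper_width: 0.0429
gripper_force: 0.0
t 17.65 shift [ 0.0019 -0.0033  0.1291] turn -0.1 q7 2.5
```

```bash
python3 -m creep '[[[0.001,-0.001,0.03],0,0.5],[[0.001,-0.001,0.06],0,0.5],[[0.001,-0.001,0.08],0,0.5],[[0.001,-0.001,0.08],0,0.5],[[0.001,-0.001,0.08],0,0.5]]'; python3 -c "
from h import *
go(.5138,.2,.0988,92)"
```

```text
time_s: 18.07
position: [0.5113, 0.201, 0.1484]
orientation: [-179.8, -0.0, 92.1]
force: [0.4, 0.5, 1.3]
gripper_width: 0.0428
gripper_force: 0.0
t 18.07 shift [-0.0011  0.0026  0.0496] turn 0.1 q7 7.1
```

```bash
python3 -m creep '[[[-0.001,0.002,0],0,0.5],[[-0.001,0.002,0],0,0.5],[[-0.001,0.002,0.02],0,0.5],[[-0.001,0.002,0.035],0,0.5],[[-0.001,0.002,0.043],0,0.5],[[-0.001,0.002,0.047],0,0.5],[[-0.001,0.002,0.049],0,0.5],[[-0.001,0.002,0.049],0,0.5],[[-0.001,0.002,0.049],0,0.5]]'; python3 -c "
from h import *
go(.5138,.2,.0988,92)"
```

```text
time_s: 18.82
position: [0.515, 0.2001, 0.1003]
orientation: [-180.0, -0.1, 92.1]
force: [0.0, 0.1, -0.2]
gripper_width: 0.0425
gripper_force: 0.0
t 18.82 shift [-0.0001 -0.0012  0.0015] turn 0.1 q7 10.6
```

```bash
python3 -m creep '[[[0,-0.001,0.001],0,0.4],[[0,-0.001,0.001],0,0.3],[[0,-0.001,0.001],0,0.2],[[0,-0.001,0.001],0,0.2],[[0,-0.001,0.001],0,0.2],[[0,-0.001,0.001],0,0.2]]'; python3 -m creep '[[[0,0,-0.005],0,0.2],[[0,0,-0.02],0,0.2],[[0,0,-0.05],0,0.2],[[0,0,-0.08],0,0.2],[[0,0,-0.12],0,0.2],[[0,0,-0.13],0,0.2],[[0,0,-0.13],0,0.2]]'; python3 -m creep '[[[-0.315,0.065,0],-70,0.2],[[-0.315,0.065,0],-70,0.2],[[-0.315,0.065,0],-70,0.2],[[-0.315,0.065,0],-70,0.2],[[-0.315,0.065,0],-70,0.2],[[-0.315,0.065,0],-70,0.2],[[-0.315,0.065,0],-70,0.2],[[-0.315,0.065,0],-70,0.2],[[-0.315,0.065,0],-70,0.2],[[-0.315,0.065,0],-70,0.2]]'; python3 -c "
from h import *
c=cam('side');t=cam('top'); np.savez('r3.npz',c=c['img'],t=t['img'])
go(.447,-.118,.125,174)"; python3 rd4.py r3.npz | grep -E 'ticks|^0.0[12345]'
```

```text
time_s: 19.32
position: [0.5138, 0.2001, 0.0988]
orientation: [-180.0, -0.1, 92.1]
force: [-0.2, 0.5, 0.7]
gripper_width: 0.0327
gripper_force: 61.6
time_s: 19.9
position: [0.5152, 0.2, 0.2317]
orientation: [179.8, -0.2, 92.1]
force: [0.4, -0.3, -1.7]
gripper_width: 0.0329
gripper_force: 61.5
time_s: 20.73
position: [0.5889, -0.1158, 0.2267]
orientation: [-179.9, -0.2, 162.1]
force: [0.2, 0.3, -1.1]
gripper_width: 0.0327
gripper_force: 61.5
t 20.83 shift [ 0.1332 -0.0484  0.1023] turn -11.9 q7 95.1
side ticks [(3, 0.02), (4, 0.02), (5, -0.01), (2, -0.08), (6, -0.01), (7, 0.0), (0, 0.05), (14, -0.0), (13, 0.01), (15, 0.0)] centre [381.5  169.08]
0.015 [(2.34, 116), (2.35, 116), (2.36, 116)]
0.02 [(2.38, 138), (2.39, 138)]
0.025 [(2.39, 158), (2.4, 158)]
0.03 [(2.41, 154)]
0.035 [(2.42, 140), (2.43, 140)]
0.04 [(2.45, 133), (3.06, 86), (3.07, 86)]
0.045 [(2.43, 146), (2.44, 146), (3.0, 149), (3.01, 149)]
0.05 [(2.41, 140), (2.95, 149)]
0.055 [(2.11, 32), (2.4, 153), (2.94, 166)]
top ticks [(11, 0.01), (12, 0.01), (7, 0.0), (14, -0.02), (15, -0.01), (6, -0.01), (5, -0.01), (4, 0.0), (3, 0.01), (2, 0.01), (1, 0.01)] centre [254.45 130.39]
0.015 [(2.54, 18), (2.55, 18), (2.56, 18), (2.57, 18), (2.58, 18), (2.59, 18), (2.6, 18)]
0.02 [(2.53, 27), (2.54, 27), (2.55, 27), (2.56, 27), (2.57, 27)]
0.025 [(2.51, 30), (2.52, 30), (2.53, 30), (2.54, 30), (2.55, 30), (2.56, 30)]
0.03 [(2.5, 31), (2.51, 31), (2.52, 31), (2.53, 31), (2.54, 31)]
0.035 [(2.5, 36), (2.51, 36)]
0.04 [(2.48, 42), (2.49, 42), (2.5, 42)]
0.045 [(2.47, 51), (2.48, 51), (2.98, 18), (2.99, 18), (3.0, 18), (3.01, 18)]
0.05 [(2.44, 51), (2.96, 33), (2.97, 33)]
0.055 [(2.41, 44), (2.42, 44), (2.95, 42), (2.96, 42)]
```

Using both views together, with the needle about 3.2 mm above the face, the reading is 2.485 rad, or 414 g. That is between the marks, and the short would have put it at about 490. I'll return the short to its place on the board.

```bash
python3 -m creep '[[[0.133,-0.048,0],-11.9,0.2],[[0.133,-0.048,0],-11.9,0.2],[[0.133,-0.048,0],-11.9,0.2],[[0.133,-0.048,0],-11.9,0.2],[[0.133,-0.048,0],-11.9,0.2],[[0.133,-0.048,0.04],-11.9,0.2],[[0.133,-0.048,0.08],-11.9,0.2],[[0.133,-0.048,0.12],-11.9,0.2],[[0.133,-0.048,0.12],-11.9,0.2],[[0.133,-0.048,0.12],-11.9,0.2]]'; python3 -c "
from h import *
go(.447,-.118,.0245,174)"
```

```text
time_s: 21.77
position: [0.4473, -0.1168, 0.1075]
orientation: [-180.0, -0.4, 173.9]
force: [-0.1, -0.6, -0.3]
gripper_width: 0.0328
gripper_force: 61.4
t 21.77 shift [-0.0003 -0.0012  0.083 ] turn -0.1 q7 111.6
```

```bash
python3 -m creep '[[[0,-0.001,0.03],0,0.2],[[0,-0.001,0.055],0,0.2],[[0,-0.001,0.07],0,0.2],[[0,-0.001,0.077],0,0.2],[[0,-0.001,0.08],0,0.2],[[0,-0.001,0.0825],0,0.2],[[0,-0.001,0.0825],0,0.2],[[0,-0.001,0.0825],0,0.2]]'; python3 -c "
from h import *
go(.447,-.118,.0242,174)"
```

```text
time_s: 22.43
position: [0.4492, -0.1181, 0.027]
orientation: [179.9, 0.0, 174.0]
force: [-0.3, -0.8, 0.1]
gripper_width: 0.0326
gripper_force: 61.5
t 22.43 shift [ 0.0022 -0.0001  0.0028] turn -0.0 q7 119.3
```

```bash
python3 -m creep '[[[0,0,0.001],0,0.2],[[0,0,0.002],0,0.2],[[0,0,0.0025],0,0.2],[[0,0,0.0025],0,0.2],[[0,0,0.0025],0,0.45],[[0,0,0.0025],0,0.6],[[0,0,0.0025],0,0.65],[[0,0,-0.01],0,0.65],[[0,0,-0.04],0,0.65],[[0,0,-0.08],0,0.65]]'; python3 -m creep '[[[0,0,-0.1],0,0.65],[[0,0,-0.1],0,0.65],[[0,0,-0.1],0,0.65],[[0.12,-0.05,-0.1],0,0.65],[[0.14,-0.05,-0.1],0,0.65],[[0.14,-0.05,-0.1],0,0.65],[[0.14,-0.05,-0.1],0,0.65],[[0.14,-0.05,-0.1],0,0.65]]'
python3 - <<'E'
from h import *
c=cam('side');t=cam('top'); np.savez('r4.npz',c=c['img'],t=t['img']); s=read_state(); print(s['time_s'],s['position'],s['force'])
for q,z in((c,.038),(t,.038),(t,.118)):
    for b in blobs(q,*ORANGE,z): print(*b)
    print()
print([b for b in blobs(t,(35,100,20),(80,255,255),.034)])
E
python3 rd4.py r4.npz | grep -E 'side|top|^0.0[23]'
```

```text
time_s: 23.27
position: [0.4464, -0.118, 0.105]
orientation: [-180.0, -0.4, 173.9]
force: [1.0, 1.5, 1.4]
gripper_width: 0.056
gripper_force: 0.0
time_s: 23.93
position: [0.2987, -0.1536, 0.2052]
orientation: [179.8, -0.2, 173.8]
force: [0.3, 0.9, -0.7]
gripper_width: 0.0557
gripper_force: 0.0
24.0333 [ 0.30363283 -0.15311837  0.20622463] [ 0.63966605 -1.40466581  0.41526941]
[342. 302.] 567 -289 80 31 -10.9
[291. 300.] 438 -281 146 34 -1.2
[343. 276.] 576 -204 78 27 -1.2
[293. 274.] 440 -195 146 34 4.4
[296. 251.] 448 -112 79 30 -6.7
[298. 162.] 448 326 160 32 -89.7

[254. 220.] 453 222 152 32 -88.8
[361. 224.] 446 -118 79 29 -4.8
[414. 228.] 437 -283 142 29 -2.7
[387. 227.] 438 -199 141 28 0.7
[417. 188.] 564 -293 79 28 -6.6
[390. 184.] 574 -208 79 25 0.6

[254. 220.] 451 209 144 30 -88.8
[361. 224.] 444 -113 75 28 -4.8
[414. 228.] 436 -269 134 28 -2.7
[387. 227.] 437 -189 134 27 0.7
[417. 188.] 557 -279 75 27 -6.6
[390. 184.] 566 -198 75 24 0.6

[(array([339., 200.]), 522, -49, 178, 20, -1.3), (array([357.,  51.]), 1005, -99, 171, 139, -89.2)]
side ticks [(3, 0.02), (4, 0.02), (5, -0.01), (2, -0.08), (6, -0.01), (7, 0.0), (0, 0.05), (14, -0.0), (13, 0.01), (15, 0.0)] centre [381.48 169.08]
0.02 [(2.38, 134), (2.39, 134)]
0.025 [(2.4, 157)]
0.03 [(2.41, 152)]
0.035 [(2.43, 136)]
top ticks [(11, 0.0), (12, 0.01), (7, -0.0), (14, -0.02), (15, -0.01), (6, -0.01), (5, 0.0), (4, 0.0), (3, 0.0), (2, 0.01), (1, 0.01)] centre [254.44 130.41]
0.02 [(2.54, 25), (2.55, 25)]
0.025 [(2.51, 28), (2.52, 28), (2.53, 28), (2.54, 28), (2.55, 28)]
0.03 [(2.5, 29), (2.51, 29), (2.52, 29), (2.53, 29), (2.54, 29)]
0.035 [(2.5, 32), (2.51, 32), (2.52, 32), (2.53, 32)]
```

The needle is steady at about 2.48 rad (414 g), the short is back on the board, the cucumber has not moved and the robot is clear.

```bash
python3 -c "
from station import manip
print(manip.hand_in())"
```

```text
the job is handed in; nothing more can be done
None
```

I handed the job in with one long carrot beside the tub and the needle resting at about 2.48 rad (about 414 g by my camera reading), between the 400 and 490 g marks; I also tried a short carrot in the pan, which read about 490 g, so I put it back on the board.

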